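Put the rinsed electrode rods away in the fluted tray

TASK

Put the graphite electrode rods away: tip the rinse carrier over the white fluted tray so that its four rods roll over the lip into the free grooves and settle, each lying down in a groove of its own, then stand the empty carrier back upright on the bench. One of the three rods already in the tray is snapped short: put that stub in the grey broken-ware tub and leave the two whole ones in grooves of the tray. Graphite is brittle, so let the rods roll in from just above the tray and never drop them from a height; do not push or knock over the bowl, the wash bottle or the balance.

Things in the scene. Friction and masses are not known exactly. Their poses are not given: they have to be found in the camera images.
- tray: White plastic fluted tray, fixed, 156 (x) x 294 (y) mm, low walls 18 mm high. Origin: centre of its underside; z up. 13 grooves run along its x (150 mm long inside), centres every 22 mm from y = -132 to +132 mm. Groove bottoms lie 4 mm and ridge tops 8 mm above the bench; a rod in a groove has its axis at 12 mm. Three rods lie in the grooves at y = -88, -44 and 0 mm, in any order.
- tray_free (a point): Middle of the tray's empty end (six free grooves, from y = +22 to +132 mm in the tray's frame): at x = 0, y = +77 mm in the tray's frame, level with the ridge tops; axes as the tray's.
- carrier: Stainless rinse carrier, loose, 0.26 to 0.42 kg empty, 134 mm long (x): a half-round trough between flat end plates, which are its feet (24 mm to -y, 42 mm to +y of the origin), with a handle bar overhead. Origin: at foot level under the handle; z up; x along trough, handle and its rods. The trough has inner radius 85 mm about the line y = 0, z = 88 mm; its +y back is 46 mm high.
- carrier_handle (a point): Centre of the carrier's black handle bar, 100 mm above its feet, straight above its origin; the bar runs along the carrier's x, 100 mm long, 14 mm wide (y), 20 mm high; axes as the carrier's.
- carrier_lip (a point): Middle of the carrier's pouring lip: 57 mm to -y of its origin, 25 mm above its feet, 42 degrees up the round trough; axes as the carrier's. Turning it about its +x lowers the lip: the first rod leaves at 25 to 34 degrees, the next at a few degrees more, some in pairs; 48 empties it. A rod lands about 18 mm beyond the lip. No part reaches more than 94 mm below the trough's centre line.
- tub: Grey open tub for broken ware, fixed, 110 x 110 mm, 65 mm high, 4 mm walls and an about 4 mm floor. Origin: centre of its underside.
- snapped: The snapped rod: graphite stub 16 mm in diameter and only 55 mm long, one end jagged, 20 g. Origin: middle of its axis; x along the rod (it rolls about x). Lies in one of the tray's three occupied grooves; there is 28 mm free beside it to the next rod.
- rod1: Whole graphite rod, 16 mm in diameter, 120 mm long, 43 g, slippery (friction about 0.15) and free-rolling, at the start lying in the carrier. Origin: middle of its axis; x along the rod (it rolls about x).
- rod2: Whole graphite rod, 16 mm in diameter, 120 mm long, 43 g, slippery (friction about 0.15) and free-rolling, at the start lying in the carrier. Origin: middle of its axis; x along the rod (it rolls about x).
- rod3: Whole graphite rod, 16 mm in diameter, 120 mm long, 43 g, slippery (friction about 0.15) and free-rolling, at the start lying in the carrier. Origin: middle of its axis; x along the rod (it rolls about x).
- rod4: Whole graphite rod, 16 mm in diameter, 120 mm long, 43 g, slippery (friction about 0.15) and free-rolling, at the start lying in the carrier. Origin: middle of its axis; x along the rod (it rolls about x).
- rod5: Whole graphite rod, 16 mm in diameter, 120 mm long, 43 g, slippery (friction about 0.15) and free-rolling, at the start lying in the tray. Origin: middle of its axis; x along the rod (it rolls about x).
- rod6: Whole graphite rod, 16 mm in diameter, 120 mm long, 43 g, slippery (friction about 0.15) and free-rolling, at the start lying in the tray. Origin: middle of its axis; x along the rod (it rolls about x).
- bowl: Bystander: white ceramic bowl, 110 mm across, 45 mm high, origin under its centre.
- wash_bottle: Bystander: white plastic wash bottle with a bent nozzle, 68 mm across, 180 mm high, origin under its centre.
- balance: Bystander: white bench balance with a round steel pan, 130 x 150 x 59 mm, origin under its centre.

How it is judged:
On the way:
1. the carrier is tipped (more than 17 degrees) with its lip over the tray (angle between carrier's own z axis and vertical above 0.3 rad and x of carrier_lip in the frame of tray between -0.06 and 0.06 m and y of carrier_lip in the frame of tray between -0.16 and 0.16 m and z of carrier_lip in the frame of tray below 0.15 m), for 0.2 s.
At the end, for the whole second after the job is handed in: All six whole rods lie at rest down in the tray's grooves (axis under 14.5 mm above its underside, within 7 degrees of the grooves and 25 mm of their middle); the stub is in the tub, below its rim; the carrier stands released on the bench, upright within 6 degrees (z of rod1 in the frame of tray between 0.006 and 0.0145 m and x of rod1 in the frame of tray between -0.025 and 0.025 m and y of rod1 in the frame of tray between -0.145 and 0.145 m and angle between the x axis of each of rod1, rod2, rod3, rod4, rod5, rod6 and the x axis of tray, either way round below 0.12 rad and linear speed of each of rod1, rod2, rod3, rod4, rod5, rod6, carrier below 0.02 m/s and z of rod2 in the frame of tray between 0.006 and 0.0145 m and x of rod2 in the frame of tray between -0.025 and 0.025 m and y of rod2 in the frame of tray between -0.145 and 0.145 m and z of rod3 in the frame of tray between 0.006 and 0.0145 m and x of rod3 in the frame of tray between -0.025 and 0.025 m and y of rod3 in the frame of tray between -0.145 and 0.145 m and z of rod4 in the frame of tray between 0.006 and 0.0145 m and x of rod4 in the frame of tray between -0.025 and 0.025 m and y of rod4 in the frame of tray between -0.145 and 0.145 m and z of rod5 in the frame of tray between 0.006 and 0.0145 m and x of rod5 in the frame of tray between -0.025 and 0.025 m and y of rod5 in the frame of tray between -0.145 and 0.145 m and z of rod6 in the frame of tray between 0.006 and 0.0145 m and x of rod6 in the frame of tray between -0.025 and 0.025 m and y of rod6 in the frame of tray between -0.145 and 0.145 m and x of snapped in the frame of tub between -0.051 and 0.051 m and y of snapped in the frame of tub between -0.051 and 0.051 m and height (world z) of snapped below 0.06 m and linear speed of snapped below 0.05 m/s and height (world z) of carrier between -0.005 and 0.008 m and angle between carrier's own z axis and vertical below 0.1 rad); the robot touches nothing.
It fails at once if a whole rod is dropped or thrown (faster than 1.2 m/s, a fall of about 70 mm) (linear speed of any of rod1, rod2, rod3, rod4, rod5, rod6 above 1.2 m/s).
It fails at once if a bystander is pushed more than 40 mm or tipped (distance of any of bowl, wash_bottle, balance from where it was at the start of the episode above 0.04 m or angle between any of bowl, wash_bottle, balance's own z axis and vertical above 0.4 rad).
It also fails if it takes over 72 s, if anything falls off the work surface, if the arm or the gripper's body presses on something with over 40 N, if the wrist force passes 120 N, or if a joint passes its speed limit or range.

ROBOT

A 6-joint arm with a two-finger parallel gripper is mounted at the origin on the work surface. World frame = base frame: x ahead of the robot, y to its left, z up, the work surface at z = 0. Lengths are in m, angles in rad, forces in N, time in s.
With the tool pointing down it reaches from about 0.275 to 0.875 m from the base axis. Payload 12.5 kg.
Tool frame: the origin (TCP) lies at the very end of the fingers, on their centre line; the grasp point (between the pads) lies 19 mm behind it; x points along the fingers, y is the direction in which the jaws open and shut, and the axes are right-handed (so a half turn about x gives the same grasp; the last joint's range is limited). The gripper opens to 85 mm and grips with 20 to 120 N. Pads are 22 mm wide; open, the fingers measure 114 mm over their backs; the gripper's body (76 mm by 85 mm) begins 54 mm behind the grasp point. The pads swing forward as they close: fully open they stand 13 mm farther back than shut.
Start: joints at [1.095, 0.351, 1.652, -0, 1.139, -0.085], TCP at [0.209, 0.509, 0.206] pointing down, gripper open.
Joint ranges: [-2.75, 2.75], [-0.79, 2.1], [0.01, 2.65], [-1.57, 4.71], [0.07, 3.14], [-2.87, 2.87]. Speed limits (rad/s): [2.22, 2.22, 2.79, 3.14, 3.14, 3.14].

INTERFACE

Orientations are given as a 3x3 rotation matrix whose columns are the frame's x, y, z axes.
In Python, from bench import manip gives the robot as it stands. Calls block until the motion is done:
- manip.move_ptp(position, orientation): joint-space move of the TCP to a pose.
- manip.move_l(position, attitude=None, max_speed=0.15): straight line of the TCP; attitude=None keeps the orientation; max_speed is the mean speed in m/s.
- manip.move_j(angles): joint-space move.
- manip.set_gripper(opening, effort=None): opening from 0.0 (shut) to 1.0 (fully open); effort is the grip in N (None keeps the last); returns when the fingers have stopped.
- manip.dwell(seconds).
- manip.inverse_kinematics(position, orientation): joint angles nearest the present ones, or None.
- manip.grab_frame(name): name is "side" or "top"; returns (picture, depth): 480x640x3 uint8, red, green, blue; 480x640 float32, m along the optical axis (not along the pixel's ray), 0 where there is no reading.
- manip.get_calibration(name): a dict with "camera_matrix" (3x3 intrinsics, pixels), "k1" (the pictures are not rectified: a ray, as slopes to the right and down, at radius r is drawn at 1 + k1 r^2 times it, then the intrinsics apply), "R" (3x3) and "t" (3): a world point X has camera coordinates R X + t. Camera axes: x right, y down, z forward; pixel columns grow to the right and rows downward; lengths in m; the calibration is good to about 2 mm. A picture is of the moment at which its call begins. get_calibration takes no time and is no camera call.
A pose or a line that the arm cannot do raises manip.Unreachable and nothing moves.
- manip.sign_off(): hands the job in, once; it reports no verdict.
Trained networks look in the newest picture that a camera, given by its name, has taken for a name from the list of things; names that differ only in an ending like _2 or _b are one class to them, and where a whole thing is asked for, a point or a joint stands for the part that bears it (a point fixed in the world has none). Each returns a list of dicts, best first, with "confidence" (0 to 1); they miss things now and then, are a little off and sometimes report something else, mostly with a low value. They report only what shows in the picture. A call takes as long as a camera call.
- manip.look_for(camera, name): "at" ([x, y, z] in m, in world coordinates, good to about 4 mm: the middle of the surface that is visible of it).
Readings, each from a call of its own:
- manip.current_time(): time.
- manip.current_qpos(): joint angles.
- manip.current_joint_vel(): joint speeds.
- manip.current_joint_torque(): joint torques, N m.
- manip.current_ee_pos(): TCP position.
- manip.current_tcp_rot(): TCP orientation.
- manip.current_force(): force on the tool from outside, world axes, zero at the start.
- manip.current_ft_torque(): the same for the moment, N m.
- manip.current_grip_width(): opening from 0.0 (shut) to 1.0 (fully open).
Only numpy, scipy, OpenCV 4.12 (cv2) and the standard library are available. Lean on these libraries where they do the work, as an engineer would, in place of code of your own. Each camera call takes 0.05 s, during which the arm holds its last target. There are 200 camera calls.

## Working session

There is one attempt and no reset: what is moved stays moved. The work goes in short steps, each a Python script; the robot and the scene stay as the last script left them, time stands still between calls to the robot, and variables do not carry over. Pictures are saved under pics/ and viewed, about 8 in all and at most 12, crops included, and the job is handed in when it is done.

```bash
mkdir -p pics
cat > h.py <<'E'
import numpy as np, cv2
from bench import manip as m
def cal(n):
    c=m.get_calibration(n); return np.array(c["camera_matrix"]),c["k1"],np.array(c["R"]),np.array(c["t"])
def cloud(n,d):
    K,k1,R,t=cal(n); v,u=np.mgrid[0:480,0:640].astype(np.float32)
    p=cv2.undistortPoints(np.stack([u.ravel(),v.ravel()],1)[:,None].astype(np.float64),K,np.array([k1,0,0,0.]))[:,0]
    # one-term radial model, same as cv2
    X=np.c_[p,np.ones(len(p))]*d.ravel()[:,None]
    W=(X-t)@R; W[d.ravel()<=0]=np.nan
    return W.reshape(480,640,3)
def proj(n,P):
    K,k1,R,t=cal(n); return cv2.projectPoints(np.asarray(P,float).reshape(-1,3),cv2.Rodrigues(R)[0],t,K,np.array([k1,0,0,0.]))[0][:,0]
def snap(n,f=None):
    im,d=m.grab_frame(n)
    if f: cv2.imwrite(f"pics/{f}.png",im[:,:,::-1])
    return im,cloud(n,d)
E
python3 - <<'E'
from h import *
for n in("top","side"):
    im,W=snap(n,n+"0"); np.save(n+"0.npy",W)
    print(n,"cam pos",-cal(n)[2].T@cal(n)[3])
    for o in("tray","tray_free","carrier","carrier_handle","carrier_lip","tub","snapped","rod1","bowl","wash_bottle","balance"):
        print(o,[(np.round(r["at"],3).tolist(),round(r["confidence"],2)) for r in m.look_for(n,o)][:7])
print(m.current_time())
E
```

```text
top cam pos [ 0.56105437 -0.03532134  0.97468784]
tray [([0.533, -0.1, 0.003], 0.56)]
tray_free [([0.531, -0.1, 0.001], 0.96)]
carrier [([0.484, 0.288, 0.029], 0.76)]
carrier_handle [([0.484, 0.283, 0.027], 0.82)]
carrier_lip [([0.485, 0.285, 0.029], 0.57)]
tub [([0.434, -0.408, 0.006], 0.61), ([0.535, -0.101, 0.0], 0.33)]
snapped [([0.536, -0.156, 0.018], 0.5), ([0.482, 0.267, 0.019], 0.17)]
rod1 [([0.484, 0.265, 0.02], 0.73), ([0.489, 0.278, 0.019], 0.69), ([0.475, 0.253, 0.02], 0.57)]
bowl [([0.766, -0.053, 0.018], 0.86), ([0.537, -0.199, 0.017], 0.4)]
wash_bottle [([0.627, -0.367, 0.105], 0.85)]
balance [([0.747, 0.189, 0.049], 0.89), ([0.477, 0.254, 0.022], 0.18)]
side cam pos [0.40277837 0.75719342 0.87783888]
tray [([0.534, -0.079, 0.001], 0.72)]
tray_free [([0.529, -0.083, 0.007], 0.81)]
carrier [([0.49, 0.291, 0.036], 0.87), ([0.528, -0.11, 0.018], 0.66)]
carrier_handle [([0.49, 0.286, 0.036], 0.77)]
carrier_lip [([0.489, 0.29, 0.032], 0.56)]
tub [([0.438, -0.398, 0.036], 0.59)]
snapped [([0.533, -0.152, 0.013], 0.66), ([0.488, 0.3, 0.02], 0.31), ([0.49, 0.289, 0.032], 0.19)]
rod1 [([0.48, 0.252, 0.023], 0.91), ([0.534, -0.198, 0.018], 0.9), ([0.481, 0.268, 0.02], 0.73), ([0.489, 0.279, 0.022], 0.7), ([0.529, -0.11, 0.018], 0.64), ([0.492, 0.298, 0.017], 0.57)]
bowl [([0.772, -0.07, 0.025], 0.94), ([0.74, 0.218, 0.05], 0.7)]
wash_bottle [([0.74, 0.219, 0.05], 0.7), ([0.626, -0.354, 0.087], 0.63)]
balance [([0.738, 0.219, 0.051], 0.87)]
1.2
```

View pics/top0.png

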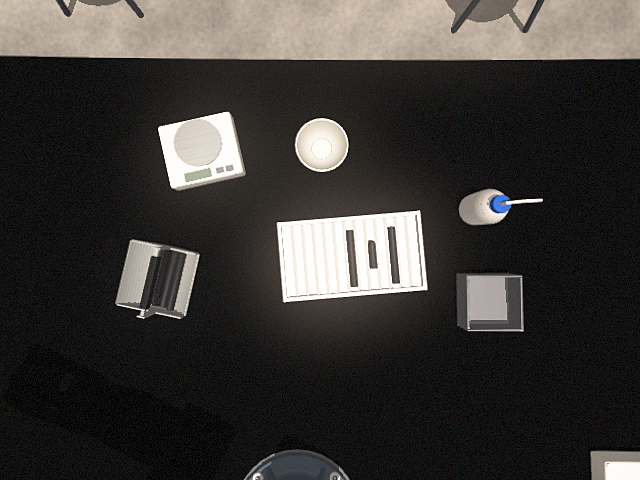

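View pics/side0.png

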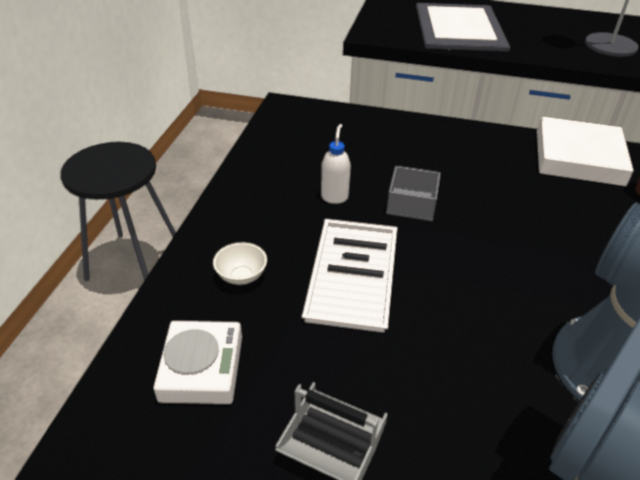

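Run:
```python
from h import *
for n in("top","side"):
    W=np.load(n+"0.npy"); im=cv2.imread(f"pics/{n}0.png"); x,y,z=np.moveaxis(W,2,0)
    def box(mask,name):
        p=W[mask]; r=cv2.minAreaRect(p[:,:2].astype(np.float32)*1000); 
        print(n,name,mask.sum(),"med",np.median(p,0).round(4),"rect c",np.round(r[0],1),"size",np.round(r[1],1),"ang",round(r[2],2))
    br=im.min(2)>120
    box((abs(x-.535)<.13)&(abs(y+.1)<.2)&(z<.03)&(z>-.01)&br,"tray")
    box((abs(x-.485)<.1)&(abs(y-.28)<.11)&(z>.092)&(z<.13),"handle>.092")
    box((abs(x-.485)<.11)&(abs(y-.28)<.12)&(z>.008)&(z<.13),"carrier")
    box((abs(x-.435)<.09)&(abs(y+.4)<.09)&(z>.058)&(z<.08),"tubrim")
    dk=im.max(2)<90
    for k in((-.105),(-.152),(-.198)):
        q=(abs(x-.535)<.075)&(abs(y-k)<.02)&(z>.008)&(z<.04)&dk
        if q.sum()>20: box(q,f"rod{k}")
    for nm,c in(("bowl",(.768,-.06)),("bottle",(.627,-.36)),("bal",(.745,.2))):
        q=(np.hypot(x-c[0],y-c[1])<.12)&(z>.02); box(q,nm); print(np.nanmin(W[q],0).round(3),np.nanmax(W[q],0).round(3))
im=cv2.imread("pics/top0.png")[225:330,100:215]; s=cv2.imread("pics/side0.png")[375:480,270:395]
cv2.imwrite("pics/car.png",np.hstack([cv2.resize(a,(400,400),interpolation=2) for a in(im,s)]))
W=np.load("top0.npy");q=(abs(W[...,0]-.485)<.11)&(abs(W[...,1]-.28)<.12)&(W[...,2]>.008)
g=np.zeros((440,400,3),np.uint8)
for p in W[q]: 
    c=cv2.applyColorMap(np.uint8([[min(255,p[2]*2000)]]),2)[0,0].tolist(); cv2.circle(g,(int((.38-p[1])*2000),int((.59-p[0])*2000)),2,c,-1)
cv2.imwrite("pics/car.png",np.hstack([cv2.imread("pics/car.png"),]))
```

```text
top tray 10421 med [ 0.5318 -0.0991  0.0064] rect c [ 532.2 -115.6] size [171.2 309.2] ang 4.9
top handle>.092 652 med [0.4856 0.2729 0.1105] rect c [485.9 274.4] size [ 15.  132.9] ang 77.91
top carrier 4839 med [0.4863 0.2765 0.0235] rect c [501.  279.3] size [138.6 162.2] ang 77.7
top tubrim 619 med [ 0.4373 -0.4013  0.065 ] rect c [ 441.5 -392.1] size [108.6 111.8] ang 0.88
top rod-0.105 119 med [ 0.5281 -0.1108  0.0179] rect c [ 527.4 -113.6] size [115.8  13.5] ang 4.83
top rod-0.152 77 med [ 0.5363 -0.153   0.0188] rect c [ 536.4 -156.8] size [55.4 13.6] ang 6.33
top rod-0.198 238 med [ 0.5322 -0.2001  0.0187] rect c [ 535.5 -201.2] size [116.4  14.7] ang 5.12
top bowl 1207 med [ 0.775  -0.0516  0.035 ] rect c [762.  -50.6] size [106.2 106.7] ang 45.08
[ 0.708 -0.105  0.02 ] [0.816 0.004 0.05 ]
top bottle 1510 med [ 0.6303 -0.3614  0.1122] rect c [ 623.1 -342.2] size [ 66.8 195.8] ang 15.59
[ 0.566 -0.44   0.02 ] [ 0.665 -0.242  0.184]
top bal 4943 med [0.7457 0.1918 0.053 ] rect c [749.7 196.2] size [130.9 151.9] ang 13.03
[0.671 0.11  0.02 ] [0.826 0.281 0.066]
side tray 7494
[... 382 characters left out ...]
.105 287 med [ 0.5245 -0.1105  0.0166] rect c [ 525.4 -111.1] size [115.1  13.6] ang 5.51
side rod-0.152 125 med [ 0.5335 -0.1539  0.0164] rect c [ 533.9 -154.9] size [53.7 11.9] ang 2.23
side rod-0.198 257 med [ 0.5322 -0.198   0.0164] rect c [ 532.4 -197.3] size [114.   15.1] ang 6.01
side bowl 1052 med [ 0.7649 -0.0744  0.0349] rect c [757.7 -52.1] size [110.4 109.1] ang 66.8
[ 0.704 -0.107  0.02 ] [0.813 0.006 0.049]
side bottle 1327 med [ 0.6251 -0.3554  0.0904] rect c [ 619.1 -339.6] size [ 67.3 194.9] ang 13.92
[ 0.569 -0.437  0.02 ] [ 0.661 -0.245  0.18 ]
side bal 5832 med [0.7394 0.2153 0.0504] rect c [746.9 196.7] size [131.4 151.7] ang 12.87
[0.668 0.111 0.02 ] [0.824 0.283 0.064]
```

View pics/car.png

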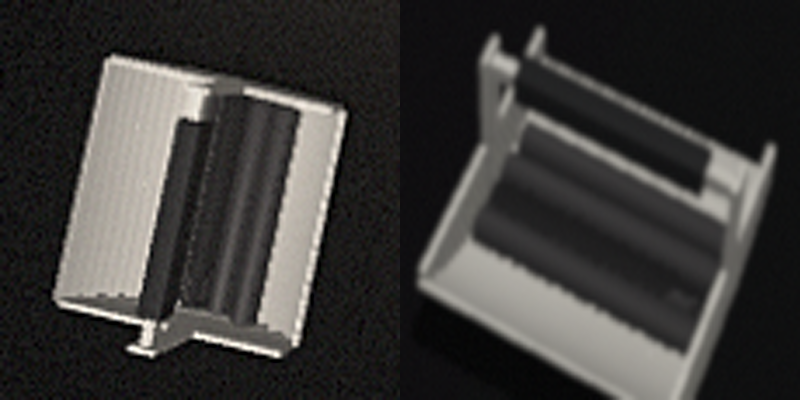

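```bash
cat >> h.py <<'E'
def ray(n,uv,z):
    K,k1,R,t=cal(n); p=cv2.undistortPoints(np.array(uv,float).reshape(-1,1,2),K,np.array([k1,0,0,0.]))[:,0]
    d=np.c_[p,np.ones(len(p))]@R; c=-R.T@t
    return c+d*((z-c[2])/d[:,2])[:,None]
def yawR(a,th=0,flip=1):
    "tool orientation for a carrier yaw a, tilt th about carrier +x; tool down, jaws along carrier y"
    c,s=np.cos(a),np.sin(a); C=np.array([[c,-s,0],[s,c,0],[0,0,1]])
    T=C@np.array([[1,0,0],[0,np.cos(th),-np.sin(th)],[0,np.sin(th),np.cos(th)]])
    x=-T[:,2]; y=flip*T[:,1]
    return np.c_[x,y,np.cross(x,y)],T
E
python3 - <<'E'
from h import *
for n in("top","side"):
    im=cv2.imread(f"pics/{n}0.png"); W=np.load(n+"0.npy")
    q=((im.min(2)>110)&(abs(W[...,0]-.533)<.14)&(abs(W[...,1]+.11)<.21)&(W[...,2]<.04)).astype(np.uint8)
    q=cv2.morphologyEx(q,3,np.ones((9,9))); k,l,st,_=cv2.connectedComponentsWithStats(q); q=(l==1+st[1:,4].argmax()).astype(np.uint8)
    c=max(cv2.findContours(q,0,1)[0],key=len); h=cv2.convexHull(c)
    P=ray(n,h[:,0],.018)[:,:2].astype(np.float32)*1000
    print(n,cv2.minAreaRect(P))
a=np.deg2rad(5.1)
for f in(1,-1):
    for p,aa,th in [((.535,-.155,.008),a,0),((.535,-.155,.15),a,0),((.44,-.392,.02),0,0),((.485,.274,.081),np.deg2rad(-12),0),((.485,.274,.2),np.deg2rad(-12),0)]+[((.53,-.05+.02*i,.12),a,np.deg2rad(8*i)) for i in range(7)]:
        j=m.inverse_kinematics(np.array(p),yawR(aa,th,f)[0]); print(f,p,None if j is None else np.round(j,2))
print(m.current_force(),m.current_grip_width())
E
```

```text
top ((532.6314086914062, -113.91352844238281), (168.12957763671875, 303.4625244140625), 4.903888702392578)
side ((530.2198486328125, -111.29014587402344), (168.941650390625, 315.0674743652344), 4.841261386871338)
1 (0.535, -0.155, 0.008) [-0.37  0.64  1.76 -0.    0.74 -2.03]
1 (0.535, -0.155, 0.15) [-0.37  0.43  1.69 -0.    1.03 -2.03]
1 (0.44, -0.392, 0.02) [-0.81  0.66  1.67 -0.    0.81 -2.38]
1 (0.485, 0.274, 0.081) [ 0.43  0.52  1.74 -0.    0.88 -0.93]
1 (0.485, 0.274, 0.2) [ 0.43  0.37  1.64 -0.    1.13 -0.93]
1 (0.53, -0.05, 0.12) [-0.18  0.43  1.78 -0.    0.94 -1.84]
1 (0.53, -0.030000000000000002, 0.12) [-0.22  0.44  1.76  0.16  0.99 -1.97]
1 (0.53, -0.010000000000000002, 0.12) [-0.25  0.46  1.75  0.31  1.04 -2.08]
1 (0.53, 0.009999999999999995, 0.12) [-0.28  0.49  1.75  0.44  1.1  -2.18]
1 (0.53, 0.03, 0.12) [-0.31  0.53  1.74  0.56  1.17 -2.27]
1 (0.53, 0.05, 0.12) [-0.33  0.58  1.73  0.67  1.24 -2.35]
1 (0.53, 0.06999999999999999, 0.12) [-0.34  0.63  1.73  0.77  1.31 -2.42]
-1 (0.535, -0.155, 0.008) [-0.37  0.64  1.76 -0.    0.74  1.12]
-1 (0.535, -0.155, 0.15) [-0.37  0.43  1.69 -0.    1.03  1.12]
-1 (0.44, -0.392, 0.02) [-0.81  0.66  1.67 -0.    0.81  0.76]
-1 (0.485, 0.274, 0.081) [ 0.43  0.52  1.74 -0.    0.88  2.21]
-1 (0.485, 0.274, 0.2) [ 0.43  0.37  1.64 -0.    1.13  2.21]
-1 (0.53, -0.05, 0.12) [-0.18  0.43  1.78 -0.    0.94  1.3 ]
-1 (0.53, -0.030000000000000002, 0.12) [-0.22  0.44  1.76  0.16  0.99  1.17]
-1 (0.53, -0.010000000000000002, 0.12) [-0.25  0.46  1.75  0.31  1.04  1.06]
-1 (0.53, 0.009999999999999995, 0.12) [-0.28  0.49  1.75  0.44  1.1   0.96]
-1 (0.53, 0.03, 0.12) [-0.31  0.53  1.74  0.56  1.17  0.87]
-1 (0.53, 0.05, 0.12) [-0.33  0.58  1.73  0.67  1.24  0.8 ]
-1 (0.53, 0.06999999999999999, 0.12) [-0.34  0.63  1.73  0.77  1.31  0.73]
[ 0.60381976  0.72477859 -0.19459047] 0.997923255047479
```

Run:
```python
from h import *
R=yawR(np.deg2rad(5),0,-1)[0]; p=np.array([.535,-.156,.16])
m.set_gripper(.33,25); m.move_ptp(p,R); p[2]=.03; m.move_l(p)
f0=np.array(m.current_force())
for z in(.018,.012,.009,.0075):
    p[2]=z; m.move_l(p,max_speed=.05); f=np.array(m.current_force())-f0; print(z,f.round(1),np.round(m.current_ee_pos(),4))
    if f[2]>6: break
m.set_gripper(0,25); print("w",m.current_grip_width()*85,m.current_force())
p[2]=.14; m.move_l(p); m.dwell(.2); print("w",m.current_grip_width()*85,m.current_time())
snap("top","grip")
```

```text
0.018 [-0.   0.   0.7] [ 0.5348 -0.156   0.0178]
0.012 [-0.4  0.3 -0.5] [ 0.5348 -0.1559  0.0117]
0.009 [-0.8 -0.6  0.8] [ 0.5349 -0.156   0.0089]
0.0075 [-0.9 -0.3  0.9] [ 0.535  -0.156   0.0074]
w 0.06050770027523877 [ 0.99613951  0.67516352 -0.18102784]
w -0.05443382437767824 8.2
```

View pics/grip.png

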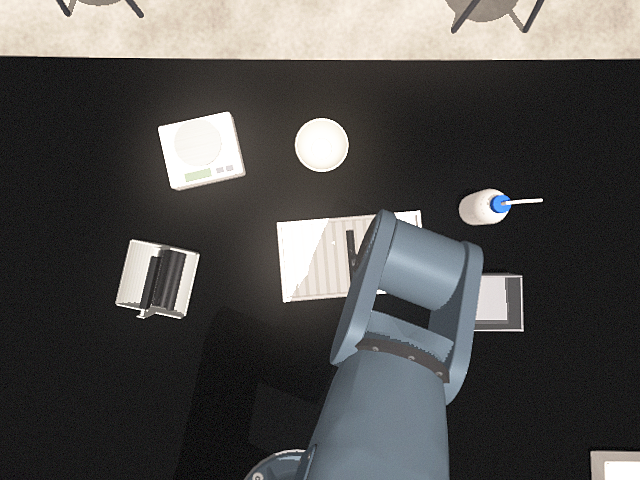

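Run:
```python
from h import *
im,W=snap("side"); cv2.imwrite("pics/s1.png",cv2.resize(im[200:350,270:430,::-1],None,fx=4,fy=4,interpolation=2))
x,y,z=np.moveaxis(W,2,0); dk=im.max(2)<100
print([(np.round(r["at"],3).tolist(),round(r["confidence"],2)) for r in m.look_for("side","snapped")])
```

```text
[]
```

View pics/s1.png

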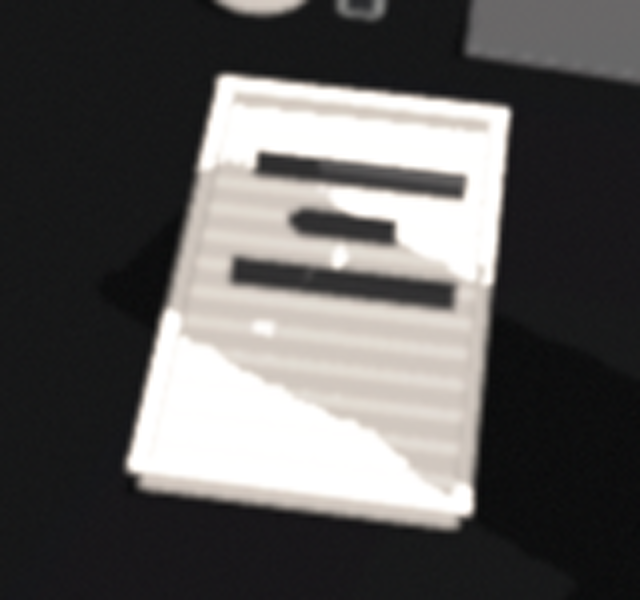

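Run:
```python
from h import *
im=cv2.imread("pics/s1.png"); g=im.max(2)<95
k,l,st,c=cv2.connectedComponentsWithStats(g.astype(np.uint8))
for i in range(1,k):
    if 2000<st[i,4]<20000: 
        P=ray("side",[(270+(c[i]+.5)/4-.5)+0*0, ] if 0 else [[270+(c[i][0]+.5)/4-.5,200+(c[i][1]+.5)/4-.5]],.016); print(st[i],P.round(4))
```

```text
[ 258  154  203   42 3385] [[ 0.5354 -0.1974  0.016 ]]
[ 292  211  101   32 2025] [[ 0.5337 -0.1549  0.016 ]]
[ 233  259  220   48 4932] [[ 0.5249 -0.112   0.016 ]]
```

Run:
```python
from h import *
p=np.array([.5345,-.1557,.02])
m.set_gripper(.33,25); m.move_l(p); f0=np.array(m.current_force())
for z in(.008,.006,.004,.002,.0,-.002):
    p[2]=z; m.move_l(p,max_speed=.05); f=np.array(m.current_force())-f0; print(z,f.round(1),np.round(m.current_ee_pos(),4),m.current_grip_width()*85)
    if f[2]>5: break
im,W=snap("side"); cv2.imwrite("pics/s2.png",cv2.resize(im[200:350,270:430,::-1],None,fx=4,fy=4,interpolation=2))
print(m.current_time())
```

```text
0.008 [0.5 1.8 0.6] [ 0.5343 -0.1556  0.0078] 28.02713804392698
0.006 [-0.6  0.4 -0.2] [ 0.5345 -0.1557  0.006 ] 27.786357026276136
0.004 [0.1 1.3 0.5] [ 0.5344 -0.1557  0.0039] 27.543308980482905
0.002 [0.4 0.8 0.2] [ 0.5344 -0.1557  0.0019] 27.994999541141265
0.0 [ 0.1  0.9 -0.3] [ 5.344e-01 -1.557e-01 -2.000e-04] 27.796780887391318
-0.002 [-1.2  1.   0.4] [ 0.5344 -0.1557 -0.0021] 27.823754494632325
11.375
```

View pics/s2.png

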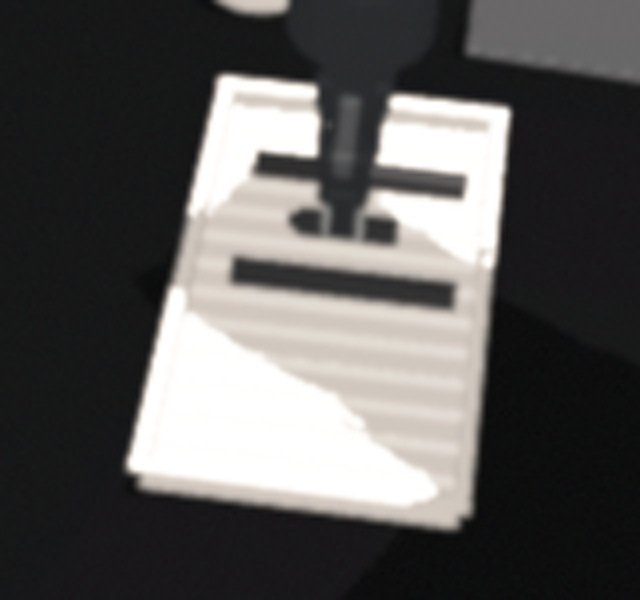

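Run:
```python
from h import *
p=np.array([.5345,-.1557,-.002]); f0=np.array(m.current_force())
for z in(-.0035,-.005,-.006,-.007):
    p[2]=z; m.move_l(p,max_speed=.05); f=np.array(m.current_force())-f0; print(z,f.round(1))
    if f[2]>4: break
for w in(.28,.24,.2,.16,.1,0):
    m.set_gripper(w,25); f=np.array(m.current_force())-f0; print(w,m.current_grip_width()*85,f.round(1),np.round(m.current_ee_pos(),4))
    if m.current_grip_width()>w+.03: break
    if f[2]>4: p[2]+=.002; m.move_l(p,max_speed=.05); print("up",p[2])
print(m.current_time())
```

```text
-0.0035 [1.4 0.2 0.5]
-0.005 [1.9 0.6 0.2]
-0.006 [0.5 0.4 0.5]
-0.007 [1.2 0.  1.6]
0.28 23.914154471035328 [-0.1  0.3  0.8] [ 0.5345 -0.1557 -0.007 ]
0.24 20.571551013257398 [1.5 0.7 0.6] [ 0.5345 -0.1557 -0.007 ]
0.2 16.654114510615162 [ 0.7 -0.2  1.4] [ 0.5345 -0.1557 -0.007 ]
0.16 13.420719179983648 [ 0.7 -0.1  1.4] [ 0.5345 -0.1557 -0.007 ]
0.1 8.303120306356943 [-0.   1.3  4.7] [ 0.5346 -0.1557 -0.0068]
up -0.005
0 -0.0017354381115836208 [0.7 0.2 0.5] [ 0.5344 -0.1557 -0.0051]
13.975
```

Run:
```python
from h import *
def cr(P): return ((proj("side",P)-[270,200])*4).round(0)
for z in(0,.01,.02,.03): print(z,cr([[.5345,-.1557,z],[.5345,-.1557+.0285,z]]).tolist())
im,W=snap("side"); cv2.imwrite("pics/s3.png",cv2.resize(im[200:350,270:430,::-1],None,fx=4,fy=4,interpolation=2))
for v in range(236,262,2): print(v,W[v,350:362:2].round(3)[:, 1:].tolist())
print(m.current_qpos(), m.current_ee_pos())
```

```text
0 [[338.0, 245.0], [327.0, 280.0]]
0.01 [[339.0, 231.0], [328.0, 267.0]]
0.02 [[340.0, 218.0], [329.0, 253.0]]
0.03 [[341.0, 204.0], [330.0, 240.0]]
236 [[-0.141, 0.084], [-0.139, 0.086], [-0.107, 0.116], [-0.102, 0.121], [-0.105, 0.119], [-0.143, 0.086]]
238 [[-0.102, 0.112], [-0.103, 0.113], [-0.101, 0.115], [-0.102, 0.115], [-0.101, 0.117], [-0.114, 0.106]]
240 [[-0.096, 0.113], [-0.096, 0.113], [-0.098, 0.113], [-0.097, 0.114], [-0.099, 0.114], [-0.099, 0.114]]
242 [[-0.093, 0.11], [-0.092, 0.112], [-0.092, 0.113], [-0.095, 0.111], [-0.093, 0.113], [-0.098, 0.11]]
244 [[-0.094, 0.104], [-0.094, 0.105], [-0.095, 0.105], [-0.095, 0.106], [-0.093, 0.108], [-0.095, 0.107]]
246 [[-0.111, 0.083], [-0.11, 0.085], [-0.108, 0.088], [-0.107, 0.09], [-0.107, 0.09], [-0.105, 0.093]]
248 [[-0.189, 0.006], [-0.152, 0.041], [-0.14, 0.053], [-0.145, 0.049], [-0.123, 0.07], [-0.121, 0.073]]
250 [[-0.185, 0.003], [-0.149, 0.038], [-0.146, 0.041], [-0.142, 0.046], [-0.141, 0.048], [-0.147, 0.044]]
252 [[-0.177, 0.005], [-0.15, 0.031], [-0.138, 0.044], [-0.141, 0.041], [-0.139, 0.044], [-0.15, 0.035]]
254 [[-0.156, 0.019], [-0.149, 0.027], [-0.141, 0.035], [-0.146, 0.031], [-0.144, 0.034], [-0.151, 0.028]]
256 [[-0.151, 0.017], [-0.147, 0.022], [-0.145, 0.026], [-0.146, 0.026], [-0.148, 0.025], [-0.149, 0.024]]
258 [[-0.15, 0.012], [-0.149, 0.014], [-0.148, 0.016], [-0.153, 0.012], [-0.15, 0.017], [-0.152, 0.016]]
260 [[-0.148, 0.009], [-0.148, 0.009], [-0.146, 0.012], [-0.152, 0.008], [-0.148, 0.013], [-0.146, 0.016]]
[-3.67112131e-01  6.61662485e-01  1.76758862e+00 -1.77125537e-06
  7.12470535e-01  1.11645733e+00] [ 0.53444779 -0.15569976 -0.00507756]
```

View pics/s3.png

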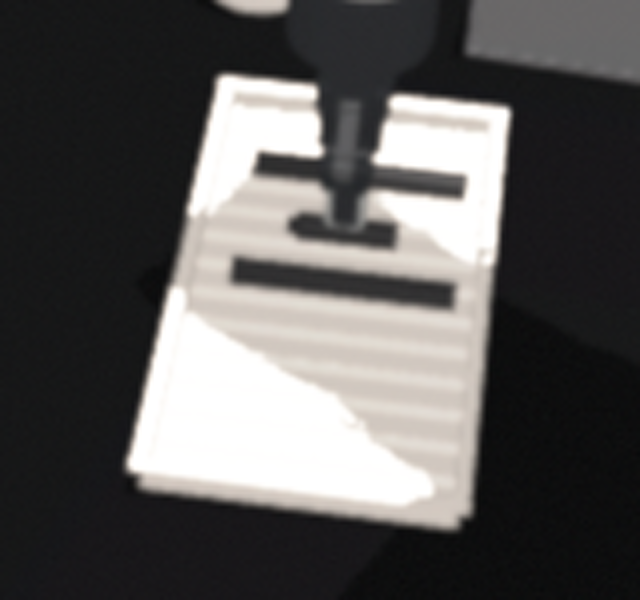

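Run:
```python
from h import *
p=np.array([.5345,-.1557,.02])
m.move_l(p); m.set_gripper(.33,25); p[2]=-.012; m.move_l(p); m.dwell(.1); f0=np.array(m.current_force())
while p[2]>-.028:
    p[2]-=.002; m.move_l(p,max_speed=.04); f=np.array(m.current_force())-f0; print(round(p[2],4),f.round(1))
    if f[2]>4: break
if f[2]>4: p[2]+=.003; m.move_l(p,max_speed=.04)
for w in(.28,.24,.2,.16):
    m.set_gripper(w,25); f=np.array(m.current_force())-f0; print(w,m.current_grip_width()*85,f.round(1))
    if m.current_grip_width()>w+.015: break
    if f[2]>4: p[2]+=.002; m.move_l(p,max_speed=.05); print("up",p[2])
print(m.current_ee_pos(),m.current_time())
im,W=snap("side"); cv2.imwrite("pics/s4.png",cv2.resize(im[200:350,270:430,::-1],None,fx=4,fy=4,interpolation=2))
```

```text
-0.014 [-0.9  0.3  0.2]
-0.016 [-0.3  0.7 -0.7]
-0.018 [-0.1 -0.4  2.6]
-0.02 [-2.5 -4.3 10.3]
0.28 24.02991997645521 [-0.6 -0.  -0.6]
0.24 20.21008935510009 [-1.1  0.3  0.5]
0.2 16.688133865778106 [1.  0.7 0.1]
0.16 14.520675884332142 [-1.5  1.2  1.4]
[ 0.53453677 -0.15572723 -0.01693016] 17.3167
```

Run:
```python
from h import *
p=np.array(m.current_ee_pos())
m.set_gripper(0,30); print(m.current_grip_width()*85,m.current_force())
if m.current_grip_width()*85>8:
    p[2]+=.03; m.move_l(p,max_speed=.06); m.dwell(.2); print(m.current_grip_width()*85,m.current_force())
im,W=snap("side","full4"); cv2.imwrite("pics/s4.png",cv2.resize(im[200:350,270:430,::-1],None,fx=4,fy=4,interpolation=2))
print(m.current_time())
```

```text
14.297976849541007 [-1.41435098 -0.19174662  2.82364239]
14.512826891405592 [ 0.06013866 -0.56461847 -0.12633183]
18.4833
```

View pics/s4.png

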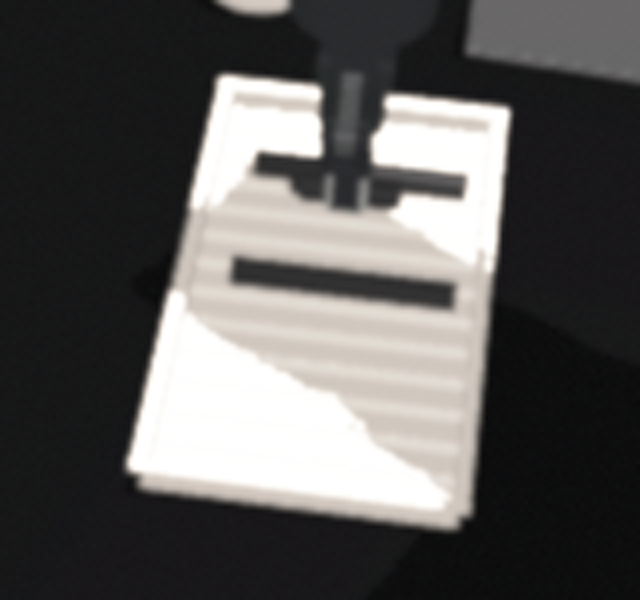

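Run:
```python
from h import *
R=yawR(np.deg2rad(5),0,-1)[0]; p=np.array(m.current_ee_pos())
p[2]=.11; m.move_l(p,max_speed=.3); q=np.array([.439,-.392,.11]); m.move_l(q,yawR(0,0,-1)[0],max_speed=.3)
q[2]=.0; m.move_l(q); print(m.current_grip_width()*85,m.current_force())
m.set_gripper(.4); q[2]=.12; m.move_l(q,max_speed=.3)
a=np.deg2rad(-12); h=np.array([.485,.2743,.2]); Rc=yawR(a,0,-1)[0]
m.move_l(np.array([.5,0,.16]),yawR(0,0,-1)[0],max_speed=.4)
m.move_ptp(h,Rc); h[2]=.12; m.set_gripper(.7); m.move_l(h)
im,W=snap("top","t5"); im,W=snap("side","s5")
print([(np.round(r["at"],3).tolist(),round(r["confidence"],2)) for n in("top","side") for r in m.look_for(n,"snapped")])
a=cv2.imread("pics/t5.png"); b=cv2.imread("pics/s5.png")
t=np.hstack([cv2.resize(a[180:360,90:250],(400,450)),cv2.resize(b[330:480,250:410],(400,375+75))]); cv2.imwrite("pics/c5.png",t)
print(m.current_ee_pos(),m.current_time())
```

```text
14.31710846212883 [0.42677497 0.58981773 0.64649635]
[([0.445, -0.39, 0.02], 0.52), ([0.482, 0.293, 0.026], 0.33)]
[0.48545623 0.27451352 0.12094783] 25.1917
```

View pics/c5.png

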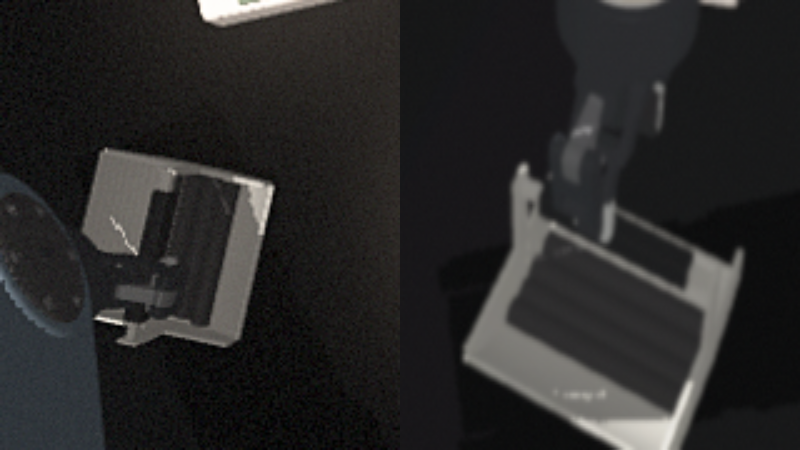

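Run:
```python
from h import *
T=np.array(m.current_ee_pos()); a=np.deg2rad(-12); y=np.array([-np.sin(a),np.cos(a),0])
C=np.array([np.cos(a),np.sin(a),0])
def cl(n):
    _,W=snap(n); P=W.reshape(-1,3); P=P[np.isfinite(P).all(1)]; return P
for n in("top","side"):
    P=cl(n); d=P-[.485,.2743,0]; k=(np.hypot(d[:,0],d[:,1])<.09)&(P[:,2]>.115)&(P[:,2]<.3); P=P[k]; d=d[k]
    u=d@C; v=d@y
    print(n,len(P))
    for lo in np.arange(.115,.27,.015):
        q=(P[:,2]>=lo)&(P[:,2]<lo+.015)
        if q.sum()>5: print(round(lo,3),q.sum(),"u",np.percentile(u[q],[2,50,98]).round(3),"v",np.percentile(v[q],[2,50,98]).round(3))
```

```text
top 893
0.145 6 u [0.007 0.008 0.011] v [-0.038 -0.035 -0.033]
0.16 12 u [0.007 0.01  0.011] v [-0.038 -0.034 -0.029]
0.175 8 u [0.007 0.011 0.011] v [-0.038 -0.034 -0.029]
0.19 37 u [-0.004  0.009  0.013] v [-0.06  -0.038 -0.031]
0.205 88 u [-0.013  0.008  0.015] v [-0.062 -0.039 -0.026]
0.22 110 u [-0.016  0.01   0.017] v [-0.064 -0.031 -0.018]
0.235 92 u [-0.016  0.011  0.019] v [-0.066 -0.048 -0.019]
0.25 275 u [-0.012  0.001  0.012] v [-0.067 -0.055 -0.033]
0.265 67 u [-0.009  0.004  0.03 ] v [-0.038 -0.036 -0.021]
side 2157
0.145 47 u [-0.013 -0.009  0.005] v [-0.036 -0.029  0.042]
0.16 106 u [-0.013 -0.009  0.003] v [-0.034  0.035  0.044]
0.175 57 u [-0.013 -0.011 -0.007] v [-0.037 -0.03   0.038]
0.19 106 u [-0.015 -0.012  0.007] v [-0.035  0.052  0.062]
0.205 213 u [-0.019 -0.01   0.009] v [-0.011  0.038  0.064]
0.22 216 u [-0.019 -0.01   0.014] v [0.019 0.034 0.066]
0.235 251 u [-0.021 -0.012  0.017] v [0.012 0.044 0.068]
0.25 436 u [-0.02  -0.004  0.009] v [0.016 0.049 0.068]
0.265 179 u [-0.038 -0.007  0.02 ] v [0.007 0.036 0.038]
```

Run:
```python
from h import *
h=np.array([.485,.2743,.075]); f0=np.array(m.current_force())
m.move_l(h,max_speed=.1)
for z in(.068,.062,.058,.055):
    h[2]=z; m.move_l(h,max_speed=.06); f=np.array(m.current_force())-f0; print(z,f.round(1))
    if f[2]>5: break
m.set_gripper(0,80); print(m.current_grip_width()*85,(np.array(m.current_force())-f0).round(1))
e=np.array(m.current_ee_pos()); print(e)
e[2]+=.06; m.move_l(e,max_speed=.06); m.dwell(.3); F=[np.array(m.current_force()) for _ in range(8)]; print(np.mean(F,0)-f0,np.std(F,0),m.current_grip_width()*85,m.current_time())
im,_=snap("side","s6")
from h import *
P=_.reshape(-1,3);P=P[np.isfinite(P).all(1)]; k=(abs(P[:,0]-.485)<.1)&(abs(P[:,1]-.28)<.1)&(P[:,2]>.015)&(P[:,2]<.2); print("zmin",np.percentile(P[k,2],[.5,2,5]))
```

```text
0.068 [ 0.7  0.3 -0.2]
0.062 [-0.2  1.2 -0.3]
0.058 [ 0.1 -1.   0.9]
0.055 [ 0.   0.1 -0.8]
12.461239076017073 [-0.6 -1.1  4.1]
[0.48509854 0.27423729 0.05526214]
[ 0.13231317  0.11276036 -4.48553598] [1.38777878e-17 1.73472348e-18 0.00000000e+00] 12.670921132498268 28.85
zmin [0.06576782 0.06859146 0.0705796 ]
```

```bash
cat >> h.py <<'E'
TC=np.array([.5315,-.1125,0]); TA=np.deg2rad(5.0)
ty=np.array([-np.sin(TA),np.cos(TA),0])
def pose(yL,thd,zc,g=.0447,gz=0.,dy=0.):
    th=np.deg2rad(thd); R,T=yawR(TA,th,-1)
    yc=yL+.085*np.sin(np.deg2rad(42)-th)+dy
    H=TC+ty*yc+np.array([0,0,zc])+T@np.array([0,0,.012])
    return H+R[:,0]*g-np.array([0,0,gz]),R,H,T
def force(k=12):
    F=[]
    for _ in range(k): m.dwell(.03); F.append(m.current_force())
    return np.mean(F,0)
E
python3 - <<'E'
from h import *
p,R,H,T=pose(.06,0,.16); m.move_l(p,R,max_speed=.2)
p,R,H,T=pose(.06,20,.16); m.move_l(p,R,max_speed=.1)
m.dwell(.2); print(force(),m.current_time(),H,T[:,2])
ims=[]
for n in("top","side"):
    im,W=snap(n,n+"7"); np.save(n+"7.npy",W); 
    P=W.reshape(-1,3);P=P[np.isfinite(P).all(1)]; d=(P-H)@T  # carrier-handle frame
    k=(abs(d[:,0])<.08)&(abs(d[:,1])<.1)&(d[:,2]>-.11)&(d[:,2]<.02); d=d[k]
    for lo in np.arange(-.11,.02,.015):
        q=(d[:,2]>=lo)&(d[:,2]<lo+.015)
        if q.sum()>5: print(n,round(lo,3),q.sum(),"x",np.percentile(d[q,0],[2,50,98]).round(3),"y",np.percentile(d[q,1],[2,50,98]).round(3))
    ims.append(cv2.imread(f"pics/{n}7.png")[120:420,200:500])
cv2.imwrite("pics/c7.png",cv2.resize(np.hstack(ims),(800,400)))
E
```

```text
[-0.07799643  0.1525236  -4.8593982 ] 31.5333 [ 0.52385319 -0.02509655  0.17127631] [ 0.02980902 -0.34071865  0.93969262]
top -0.11 382 x [-0.062  0.013  0.064] y [-0.006  0.006  0.021]
top -0.095 1488 x [-0.063  0.009  0.065] y [-0.017  0.026  0.05 ]
top -0.08 779 x [-0.063  0.019  0.065] y [-0.047  0.053  0.067]
top -0.065 549 x [-0.066  0.016  0.069] y [-0.054  0.069  0.077]
top -0.05 49 x [-0.066  0.066  0.069] y [-0.047  0.018  0.073]
top -0.035 9 x [-0.066  0.066  0.068] y [0.002 0.008 0.009]
top -0.02 20 x [-0.033  0.023  0.068] y [0.007 0.008 0.013]
top -0.005 172 x [-0.034  0.038  0.068] y [-0.003  0.008  0.009]
top 0.01 123 x [0.012 0.036 0.068] y [-0.004  0.002  0.008]
side -0.11 25 x [-0.068 -0.062  0.064] y [-0.025 -0.01   0.044]
side -0.095 785 x [-0.065 -0.001  0.062] y [-0.044 -0.006  0.055]
side -0.08 1167 x [-0.062 -0.001  0.063] y [-0.05  -0.032  0.07 ]
side -0.065 699 x [-0.067  0.005  0.065] y [-0.055  0.055  0.078]
side -0.05 32 x [-0.068  0.063  0.065] y [-0.002  0.007  0.012]
side -0.035 31 x [-0.068  0.062  0.065] y [-0.006  0.006  0.011]
side -0.02 213 x [-0.067 -0.003  0.064] y [0.001 0.008 0.021]
side -0.005 614 x [-0.066 -0.001  0.063] y [-0.004  0.007  0.022]
side 0.01 84 x [-0.05  -0.004  0.043] y [-0.002  0.013  0.023]
```

View pics/c7.png

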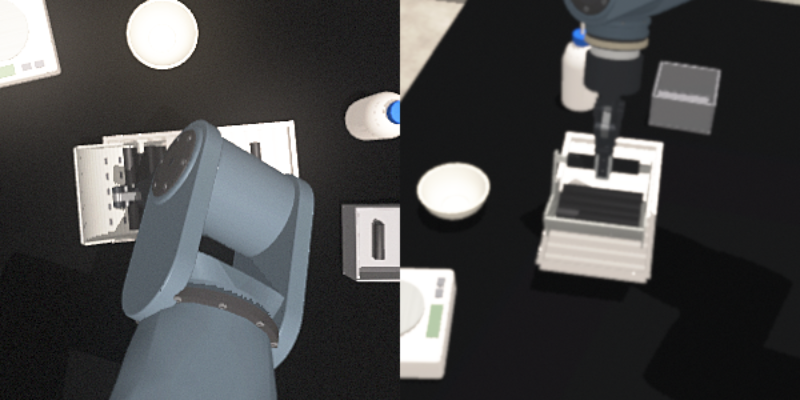

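```bash
cat >> h.py <<'E'
def rods(yL,th,zc):
    _,_,H,T=pose(yL,th,zc); im,W=snap("side"); P=W.reshape(-1,3); dk=im.max(2).ravel()<95
    d=(P-H)@T; r=np.hypot(d[:,1],d[:,2]+.012); phi=np.arctan2(d[:,1],-(d[:,2]+.012))
    k=np.isfinite(r)&(abs(d[:,0])<.05)&(r>.06)&(r<.085)&dk
    if k.sum()<20: return 0,None
    lo,hi=np.percentile(phi[k],[1,99]); return int(k.sum()),np.array([lo*77,hi*77,np.rad2deg(lo)+th]).round(0)
E
python3 - <<'E'
from h import *
z=.122; y=.06
p,R,_,_=pose(y,20,z); m.move_l(p,R,max_speed=.08); print(rods(y,20,z),force(6)[2])
n0=None
for th in(23,25,26.5,28,29.5,31,32.5,34):
    p,R,_,_=pose(y,th,z); m.move_l(p,R,max_speed=.03); m.dwell(.15); r=rods(y,th,z); f=force(8)
    print(th,r,f.round(2),round(m.current_time(),2))
    if n0 and r[0]<.85*n0: break
    n0=max(n0 or 0,r[0])
im=[snap(n)[0][120:420,200:500,::-1] for n in("top","side")]; cv2.imwrite("pics/c8.png",cv2.resize(np.hstack(im),(800,400)))
E
```

```text
(1441, array([-66., 223., -29.])) -4.854321742798617
23 (967, array([-49., 224., -14.])) [-0.46  0.2  -4.52] 33.23
25 (825, array([-48., 225., -11.])) [-0.11 -0.   -4.54] 33.94
26.5 (766, array([-49., 224., -10.])) [ 0.11 -0.27 -4.6 ] 34.66
```

```bash
cat >> h.py <<'E'
def prof(yL,th,zc):
    _,_,H,T=pose(yL,th,zc); im,W=snap("side"); P=W.reshape(-1,3); dk=im.max(2).ravel()<95
    d=(P-H)@T; r=np.hypot(d[:,1],d[:,2]+.012); a=np.arctan2(d[:,1],-(d[:,2]+.012))*85
    k=np.isfinite(r)&(abs(d[:,0])<.05)&(r>.055)&(r<.083)&dk
    return np.histogram(a[k],np.arange(-72,60,8))[0]
E
cat > step.py <<'E'
import sys; from h import *
y,z,fb=float(sys.argv[1]),float(sys.argv[2]),float(sys.argv[3])
for th in map(float,sys.argv[4:]):
    p,R,_,_=pose(y,th,z); m.move_l(p,R,max_speed=.03); m.dwell(.1); f=force(8)[2]
    print(th,prof(y,th,z),round(f,2),round(m.current_time(),2))
    if f>fb+.3:
        f=force(10)[2]; print("again",round(f,2))
        if f>fb+.25: break
E
python3 step.py .06 .122 -4.62 28 29.5 31 32.5 34
```

```text
28.0 [  0   4 133 138  92 141  46  18   0   0   0   0   0   0   0   0] -4.6 35.42
29.5 [  0  62 184  62 168  47  28   0   0   0   0   0   0   0   0   0] -4.58 36.09
31.0 [  0  67 174  73 142  17   0   0   0   0   0   0   0   0   0   0] -4.49 36.76
32.5 [  4 122 143  87  76   0   0   0   0   0   0   0   0   0   0   0] -4.51 37.42
34.0 [ 32 169  90  85  20   0   0   0   0   0   0   0   0   0   0   0] -4.6 38.09
```

```bash
python3 step.py .06 .122 -4.57 35 36 37 38 39
```

```text
35.0 [ 41 169  74  65   1   0   0   0   0   0   0   0   0   0   0   0] -4.17 38.76
again -4.16
```

```bash
python3 step.py .082 .122 -4.15 33 35 36 37 38 39 40
```

```text
33.0 [  0   2  59 195  40   0   0   0   0   0   0   0   0   0   0   0] -3.4 40.46
again -3.39
```

```bash
cat >> h.py <<'E'
def trayprof():
    for n in("top","side"):
        im,W=snap(n); P=W.reshape(-1,3); dk=im.max(2).ravel()<95
        d=P-TC; u=d@np.array([np.cos(TA),np.sin(TA),0]); v=d@ty
        k=np.isfinite(u)&(abs(u)<.07)&(abs(v)<.143)&(P[:,2]<.05)&(P[:,2]>.009)&dk
        h=np.histogram(v[k],np.arange(-.143,.144,.011))[0]; 
        print(n,[(round((-.1375+.011*i)*1000),int(c),round(float(np.percentile(P[k][(v[k]>=-.143+.011*i)&(v[k]<-.132+.011*i),2],90))*1000)) for i,c in enumerate(h) if c>4])
        yield im
E
python3 - <<'E'
from h import *
ims=[i[180:340,250:460,::-1] for i in trayprof()]
cv2.imwrite("pics/c9.png",cv2.resize(np.hstack(ims),None,fx=1.9,fy=2.4,interpolation=2))
E
```

```text
top [(-6, 23, 23), (5, 20, 21), (38, 74, 23), (49, 87, 22), (60, 166, 23), (71, 56, 20), (82, 44, 23), (104, 17, 50)]
side [(-94, 15, 18), (-83, 123, 20), (-6, 62, 20), (5, 208, 20), (38, 90, 20), (49, 248, 20), (60, 74, 21), (93, 39, 50), (104, 101, 50)]
```

Run:
```python
from h import *
p,R,_,_=pose(.126,30,.122); m.move_l(p,R,max_speed=.06); m.dwell(.1); print(force(6)[2],prof(.126,30,.122),m.current_time())
ims=list(trayprof())
```

```text
-3.454402240159455 [  0   0   7 136 242   5   0   0   0   0   0   0   0   0   0   0] 42.175
top [(-94, 27, 21), (-83, 43, 20), (71, 6, 19), (82, 54, 23), (93, 12, 19)]
side [(-94, 10, 18), (-83, 105, 20), (-6, 55, 19), (5, 100, 21), (38, 23, 19), (49, 189, 20), (60, 226, 20), (71, 164, 18), (82, 250, 21), (93, 133, 19), (137, 8, 50)]
```

```bash
python3 step.py .126 .122 -3.42 34 36 38 40 42 44 46
```

```text
34.0 [  0   0  78 262  25   0   0   0   0   0   0   0   0   0   0   0] -3.49 42.98
36.0 [  0   0  73 167   4   0   0   0   0   0   0   0   0   0   0   0] -3.72 43.64
38.0 [  0  36 142  20   0   0   0   0   0   0   0   0   0   0   0   0] -3.71 44.31
40.0 [ 6 90 53  0  0  0  0  0  0  0  0  0  0  0  0  0] -3.82 44.98
42.0 [24 42  0  0  0  0  0  0  0  0  0  0  0  0  0  0] -3.74 45.64
44.0 [0 0 0 0 0 0 0 0 0 0 0 0 0 0 0 0] -3.15 46.31
46.0 [0 0 0 0 0 0 0 0 0 0 0 0 0 0 0 0] -2.97 46.98
again -3.29
```

Run:
```python
from h import *
p,R,_,_=pose(.126,46,.16); m.move_l(p,R,max_speed=.1)
p,R,_,_=pose(.2,0,.18); m.move_l(p,R,max_speed=.15)
ims=list(trayprof())
a=np.deg2rad(-12); Rc=yawR(a,0,-1)[0]
h=np.array([.4851,.2742,.09]); m.move_l(h,Rc,max_speed=.25); f0=force(4)
z=.06
while z>.05:
    h[2]=z; m.move_l(h,max_speed=.06); f=np.array(m.current_force())-f0; print(round(z,4),f.round(1))
    if f[2]>3: break
    z-=.0015
m.set_gripper(.3); m.dwell(.2); h[2]=.13; m.move_l(h,max_speed=.12); h[2]=.2; m.move_l(h,max_speed=.3)
m.move_ptp(np.array([.32,.3,.25]),yawR(a,0,-1)[0]); print(m.current_time())
t,s=list(trayprof())
for n in("top","side"):
    W=snap(n)[1]; x,y,zz=np.moveaxis(W,2,0); q=(abs(x-.485)<.1)&(abs(y-.28)<.11)&(zz>.092)&(zz<.125); P=W[q]
    print(n,q.sum(),P.mean(0) if q.sum() else 0,[(np.round(r["at"],3).tolist(),round(r["confidence"],2)) for r in m.look_for(n,"snapped")])
cv2.imwrite("pics/c10.png",np.hstack([t[100:480,100:500,::-1],s[100:480,150:550,::-1]]))
print(m.current_time())
```

```text
top [(-94, 95, 22), (-83, 142, 21), (-6, 66, 21), (5, 113, 20), (38, 82, 22), (49, 116, 22), (60, 148, 22), (71, 73, 21), (82, 159, 22), (93, 66, 20), (104, 138, 23), (115, 124, 22)]
side [(-83, 46, 19), (-6, 14, 19), (5, 108, 20), (38, 17, 20), (49, 124, 19), (60, 137, 21), (71, 107, 18), (82, 46, 21)]
0.06 [-0.8 -0.4 -0.2]
0.0585 [-0.6  0.3 -0.2]
0.057 [-0.1 -0.2 -0.5]
0.0555 [-0.2 -0.1 -0.8]
0.054 [-5.  -1.8 15.3]
53.95
top [(-94, 95, 22), (-83, 144, 21), (-6, 67, 22), (5, 113, 20), (38, 84, 22), (49, 118, 21), (60, 153, 22), (71, 78, 20), (82, 170, 22), (93, 64, 20), (104, 146, 22), (115, 125, 22)]
side [(-94, 24, 19), (-83, 181, 20), (-6, 29, 19), (5, 218, 20), (38, 30, 19), (49, 234, 20), (60, 216, 20), (71, 185, 19), (82, 224, 21), (93, 154, 19), (104, 104, 21), (115, 235, 20)]
top 653 [0.48590425 0.2733827  0.10841812] [([0.443, -0.391, 0.02], 0.78)]
side 1048 [0.48312253 0.27728798 0.10530345] []
54.25
```

View pics/c10.png

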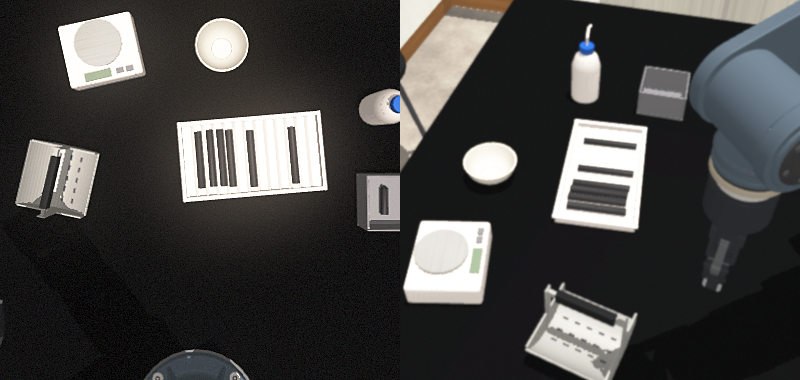

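The final picture (left half is the top view) shows all six rods lying straight, each in its own groove, at about (199…232,158), (252,158) and (293,155). The stub is in the tub at (384,199), and the empty carrier stands upright at (58,180). The bowl, bottle and balance haven't moved.

```bash
python3 -c "
from h import *
m.sign_off(); print(m.current_time())"
```

```text
the job is handed in; nothing more can be done
the job is handed in; nothing more can be done
```

The job is done and handed in at about 54 s of the 72 s allowed; no verdict is reported.

**What I did:** I put the snapped stub in the tub. I then tipped the carrier low over the free end of the tray, moving back groove by groove, and stood it empty where it had been.

**Last checks:**
- **Rods:** both cameras show whole rods in the grooves at 0, -88, +44, +66, +88 and +110 mm. Their tops are about 20 mm up, so none is stacked.
- **Stub:** the top camera's network finds it in the tub at z of about 0.02 m. The side camera's network did not report it.
- **Carrier:** its handle is back at its starting position and height, so it stands upright and released.
- **Bystanders and gripper:** the bowl, bottle and balance look unmoved in the last picture. The gripper is clear of everything.

**What went wrong or disagreed:**
- **Fingertip offset:** the fingertips were really about 26 mm behind the reported TCP along the tool. The first two stub grasps therefore closed on or above the stub; I measured the offset by contact and corrected for it.
- **Late pour:** the first rod left at about 35 degrees, just past the stated 25 to 34. The next two came out together while I was shifting the carrier, but still settled in separate grooves.
- **Set-down force:** the carrier met the bench with about 15 N.

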